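# Draw a lead sinker out of a deep narrow bay with a rubber-footed picker

### The job

A flat lead sinker lies at the closed end of the deep, narrow galvanised bay. Take the rubber-footed picker from its wooden holder, press its foot down on the sinker with a gentle, steady force (about 1 kg; never as much as 2 kg on the sinker or the thin bay) and, without touching the sinker with the fingers or leaning the arm on the bay, drag it along the bent floor and over the lip so that it slides down the chute into the pine bin. Then stand the picker back in its holder and let go, leaving the jar, shackle and spinner where they are.

Things in the scene. Friction and masses are not known exactly. Their poses are not given: they have to be found in the camera images.
- station: Fixed galvanised bay on a pine trestle with chute and pine bin, one body. x runs level along the bay from the closed end to the bin, z up; origin 95 mm below the lip. Its height differs by up to 12 mm between starts. The bay is a trough, inside 150 mm long (x -150 to 0), 36 mm wide, open above and at the lip (x = 0), 4 mm walls 70 mm high. Its old floor is bent: flat where the sinker lies, then uneven by up to 5 mm
- bay_back (a point): Point on the bay floor, in the middle of its width, at the closed end wall (inside face)
- bay_lip (a point): Point on the bay floor, mid-width, at its open end, 150 mm from bay_back. Here the chute (38 mm wide inside) begins, going down at 40 degrees for 60 mm (level) towards the bin. Friction of lead on the bay about 0.3
- bin_in (a point): Centre of the pine bin's inner floor (130 x 110 mm inside, along station x and y), 120 mm beyond the lip and 77 mm below the bay floor's level; rim 22 mm above it on the chute side, else 52 mm
- sinker_center (a point): Centre of the flat grey lead sinker, a slab 44 mm long (along the bay), 30 mm wide and 14 mm thick, about 200 g (150 to 260); lies flat on the bay floor within a few mm of the end wall, so its top is 14 mm above the floor. Loose
- picker: The loose picker, standing upright in the holder: thin steel rod (10 mm) with a black rubber foot at the bottom and a dark wooden handle on top (24 x 24 mm square, sides along the picker's x and y, from 86 to 140 mm above the foot's underside). 120 g; origin at the underside of the foot, z up along the rod
- picker_foot (a point): Centre of the underside of the rubber foot, a flat disc 20 mm across and 12 mm high. Rubber on lead grips at about 1.0; pressed with less than about 5 N the foot tends to slip over the sinker instead of drawing it
- picker_grip (a point): Centre of the picker's square wooden handle, 113 mm above the foot's underside
- socket (a point): Centre of the floor of the holder's round socket, 30 mm wide, 45 mm deep with a chamfered rim; the holder is a fixed wooden block 75 x 75 mm, 60 mm high, the socket floor 15 mm above the slate
- jar_center (a point): Centre of a lidded amber glass jar, 60 mm wide, 85 mm high; bystander
- shackle_center (a point): Centre of a galvanised bow shackle lying flat, 58 x 46 mm, 12 mm high; bystander
- spinner_center (a point): Centre of a tin mackerel spinner lying flat, about 100 x 20 mm, 6 mm high; bystander
There are look-alikes about, which are no part of the job. Leave any pink or turquoise look-alike of the part that bears socket alone. There is more than one size of the part that bears sinker_center; the job needs the smaller.

How it is judged (in metres and radians):
On the way, in this order (a step that is already met when the one before it is completed fails the run):
1. the picker's foot presses on the sinker at the closed end of the bay with more than 2 N (contact force between picker and sinker above 2 N and x of sinker_center in the frame of station below -0.11 m), for 0.1 s.
2. the sinker has been drawn half-way along, under the picker's foot (contact force between picker and sinker above 0.5 N and x of sinker_center in the frame of station between -0.08 and 0.01 m), for 0.1 s.
3. the sinker has come down into the bin (x of sinker_center in the frame of station above 0.05 m and z of sinker_center in the frame of station below 0.06 m), for 0.2 s.
At the end, for the whole second after the job is handed in: the sinker lies at rest within the pine bin's walls, its centre below 60 mm over the station's origin, and the picker stands at rest in its holder: foot within 12 mm of the socket's centre and less than 20 mm above its floor, leaning less than 20 degrees (x of sinker_center in the frame of station between 0.055 and 0.185 m and y of sinker_center in the frame of station between -0.055 and 0.055 m and z of sinker_center in the frame of station below 0.06 m and linear speed of each of sinker, picker below 0.02 m/s and horizontal distance between picker_foot and socket below 0.012 m and z of picker_foot in the frame of socket below 0.02 m and angle between picker's own z axis and vertical below 0.35 rad); the robot touches nothing.
It fails at once if the picker presses on the sinker with 20 N or more (contact force between picker and sinker above 19.6 N).
It fails at once if the picker presses on the bay, chute or bin with 20 N or more (contact force between picker and station above 19.6 N).
It fails at once if the sinker is touched by the fingers (contact force between the fingers and sinker above 0.5 N).
It fails at once if the arm or fingers push on the bay, chute or bin with more than 5 N (contact force between any of the arm, the fingers and station above 5 N).
It fails at once if the jar, shackle or spinner is shifted by more than 15 mm (distance of any of jar_center, shackle_center, spinner_center from where it was at the start of the episode above 0.015 m).
It also fails if it takes over 70 s, if anything falls off the work surface, if the arm or the gripper's body presses on something with over 40 N, if the wrist force passes 120 N, or if a joint passes its speed limit or range.

### The arm

A 6-joint arm with a two-finger parallel gripper is mounted at the origin on the work surface. World frame = base frame: x ahead of the robot, y to its left, z up, the work surface at z = 0. Lengths are in mm, angles in rad, forces in N, time in s.
With the tool pointing down it reaches from about 250 to 725 mm from the base axis. Payload 4 kg.
Tool frame: the origin (TCP) lies on the centre line of the jaws, within the pads' length; the fingertips stand 25 mm ahead of it and the grasp point (between the pads) lies 6 mm ahead of it; z points along the fingers, y is the line along which they close (so a half turn about z gives the same grasp; the last joint's range is limited). The gripper opens to 85 mm and grips with 20 to 120 N. Pads are 22 mm wide; open, the fingers measure 114 mm over their backs; the gripper's body (76 mm by 85 mm) begins 54 mm behind the grasp point. The pads swing forward as they close: fully open they stand 13 mm farther back than shut.
Start: joints at [1.347, 0.241, 0.005, 1.335, 0, 1.571], TCP at [110.966, 487.531, 256.306] pointing down, gripper open.
Joint ranges: [-2.72, 2.72], [-1.05, 1.87], [-1.09, 1.28], [-1.99, 2.15], [-1.42, 1.44], [-3.14, 3.14]. Speed limits (rad/s): [2.79, 2.79, 3.14, 3.14, 3.14, 3.14].

### API

Orientations are given as a 3x3 rotation matrix whose columns are the frame's x, y, z axes.
In Python, from rig import * gives the robot as it stands. Calls block until the motion is done:
- movep(position, orientation): joint-space move of the TCP to a pose.
- move_l(position, frame=None, max_speed=150): straight line of the TCP; frame=None keeps the orientation; max_speed is the mean speed in mm/s.
- move_joints(angles): joint-space move.
- move_gripper(opening, strength=None): finger opening in mm; strength is the grip in N (None keeps the last); returns when the fingers have stopped.
- dwell(seconds).
- solve_ik(position, orientation): joint angles nearest the present ones, or None.
- state(): the state.
- snapshot(name): name is "side" or "top"; returns a dict with "img" (400x640x3 uint8, blue, green, red), "depth" (400x640 float32, mm along the optical axis (not along the pixel's ray), 0 where there is no reading), "intrinsics" (3x3 intrinsics, pixels), "k1" (the pictures are not rectified: a ray, as slopes to the right and down, at radius r is drawn at 1 + k1 r^2 times it, then the intrinsics apply), "position" and "orientation" of the camera in the world. Camera axes: x right, y up, looking along -z (the intrinsics and any distortion apply to the point x, -y, -z); pixel columns grow to the right and rows downward; lengths in mm; the calibration is good to about 2 mm. A picture is of the moment at which its call begins.
A pose or a line that the arm cannot do raises PlanningError and nothing moves.
- hand_in(): hands the job in; it is judged then, once.
The state is a dict: "time_s": time; "q": joint angles; "dq": joint speeds; "tau": joint torques, N m; "eef_pos": TCP position; "tcp_rot": TCP orientation; "contact_force": force on the tool from outside, world axes, zero at the start; "torque": the same for the moment, N m; "grip_width": finger opening in mm; "finger_force": force on a finger pad.
Only numpy, scipy, OpenCV 4.12 (cv2) and the standard library are available. Lean on these libraries where they do the work, as an engineer would, in place of code of your own. Each camera call takes 0.05 s, during which the arm holds its last target. There are 200 camera calls.

## Working session

There is one attempt and no reset: what is moved stays moved. The work goes in short steps, each a Python script; the robot and the scene stay as the last script left them, time stands still between calls to the robot, and variables do not carry over. Pictures are saved under pics/ and viewed, at most 10 in all, crops included, and the job is handed in when it is done.

```bash
mkdir -p pics; ls; cat > h.py <<'E'
from rig import *
import numpy as np, cv2
def pts(s):
    K=s["intrinsics"];h,w=s["depth"].shape
    v,u=np.mgrid[0:h,0:w]
    return ray(s,u.ravel(),v.ravel(),s["depth"].ravel()).reshape(h,w,3)
def dirs(s,u,v):
    K=np.array(s["intrinsics"]);x=(np.asarray(u,float)-K[0,2])/K[0,0];y=(np.asarray(v,float)-K[1,2])/K[1,1]
    k=s["k1"];a,b=x.copy(),y.copy()
    for _ in range(20):
        f=1+k*(a*a+b*b);a,b=x/f,y/f
    return np.stack([a,-b,-np.ones_like(a)],-1)@np.array(s["orientation"]).T
def ray(s,u,v,d): return np.array(s["position"])+dirs(s,u,v)*np.asarray(d)[...,None]
def onz(s,u,v,z):
    d=dirs(s,np.atleast_1d(u),np.atleast_1d(v));p=np.array(s["position"])
    return p+d*((z-p[2])/d[:,2])[:,None]
E
python3 - <<'E'
from h import *
import pickle
for n in("side","top"):
    s=snapshot(n);cv2.imwrite(f"pics/{n}0.png",s["img"]);pickle.dump(s,open(n+"0.pkl","wb"))
    print(n,s["position"],s["orientation"],s["intrinsics"],s["k1"])
print(state())
E
```

```text
pics
side [ 190.98334522 -573.62298388  692.02188131] [[ 0.86101636  0.29509211 -0.41421187]
 [-0.50801088  0.53745859 -0.67309971]
 [ 0.02399532  0.789974    0.61267064]] [[394.94432504   0.         319.80848315]
 [  0.         394.94432504 199.76414191]
 [  0.           0.           1.        ]] -0.07555839410508904
top [422.62189236  18.28713957 991.16478087] [[ 0.01351532  0.98471944 -0.17362303]
 [-0.99990762  0.01305931 -0.0037686 ]
 [-0.00144361  0.17365792  0.98480498]] [[447.14574637   0.         320.14371392]
 [  0.         447.14574637 199.17268916]
 [  0.           0.           1.        ]] 0.00022962092545223117
{'time_s': 0.1, 'q': array([ 1.34700136e+00,  2.41373287e-01,  3.84044127e-03,  1.33520437e+00,
       -1.10696390e-05,  1.57077756e+00]), 'dq': array([-0.00060592, -0.00244219,  0.00307105,  0.00050416, -0.00071661,
       -0.00095298]), 'tau': array([-7.27857446e-05, -3.73138046e+01,  2.53009450e+01,  1.08922910e-02,
        1.13000544e-05, -1.29891927e-06]), 'eef_pos': array([110.85150478, 487.0152075 , 255.47707016]), 'tcp_rot': array([[-9.75066420e-01,  2.21912821e-01, -4.19950411e-04],
       [ 2.21913218e-01,  9.75064579e-01, -1.89494216e-03],
       [-1.10331906e-05, -1.94088702e-03, -9.99998116e-01]]), 'contact_force': array([ 0.19978898, -0.24651872,  0.67185283]), 'torque': array([-0.02136859,  0.02425659,  0.0080393 ]), 'finger_force': 0.0, 'grip_width': 85.35576731890703}
```

View pics/top0.png

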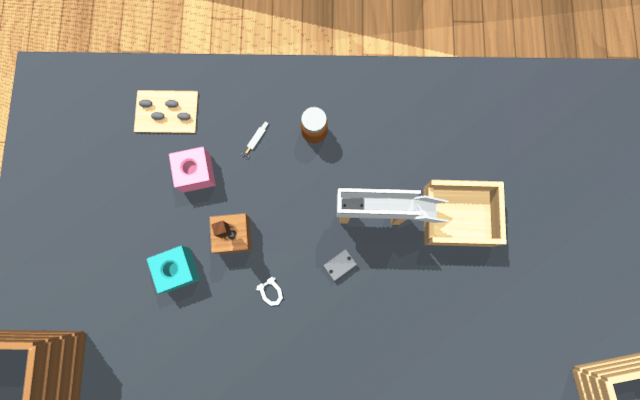

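View pics/side0.png

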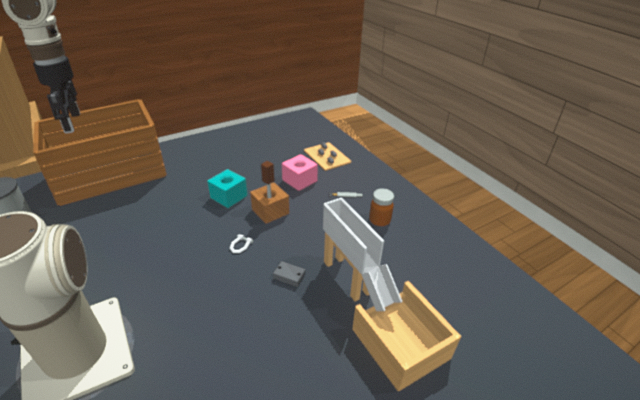

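Top view: the amber jar is at (314,125), the spinner at (256,139) and the shackle at (270,292).
- **Holder candidates:** pink (192,170), turquoise (172,269) and brown wood (230,233). The brown one holds the picker and isn't a barred colour, so it fits.
- **Sinker candidates:** the small slab in the bay at (353,203) and a larger slab on the slate at (341,265). The one in the bay fits.

I'll confirm both in one crop and measure from the depth data.

```bash
python3 - <<'E'
from h import *
import pickle
T=pickle.load(open("top0.pkl","rb"));S=pickle.load(open("side0.pkl","rb"))
cv2.imwrite("pics/crop.png",cv2.resize(T["img"][150:290,200:400],None,fx=4,fy=4,interpolation=cv2.INTER_CUBIC))
P=pts(T);Q=pts(S)
for (u0,u1,v0,v1) in((330,450,180,225),(205,255,210,255)):
    z=P[v0:v1,u0:u1,2];print("z hist",np.histogram(z,bins=range(-10,260,10)))
# slab of depth, bay rows
for v in range(184,230,4): print(v,[int(P[v,u,2]) for u in range(332,446,6)])
# bay wall tops
for nm,A in(("top",P),("side",Q)):
    m=(A[...,2]>158)&(A[...,2]<195)&(A[...,0]>350)&(A[...,0]<550)&(A[...,1]<20)&(A[...,1]>-220)
    p=A[m];r=cv2.minAreaRect(p[:,:2].astype(np.float32)) if len(p) else None
    print(nm,len(p),r,np.percentile(p[:,2],[5,50,95]) if len(p) else 0, cv2.boxPoints(r))
for nm,I,A,b in(("top",T,P,(205,255,210,255)),("side",S,Q,(245,295,155,225))):
    u0,u1,v0,v1=b;a=A[v0:v1,u0:u1].reshape(-1,3)
    for lo,hi in((50,75),(100,150),(140,165)):
        p=a[(a[:,2]>lo)&(a[:,2]<hi)]
        if len(p)>5: print(nm,lo,len(p),p.mean(0),np.percentile(p[:,2],[10,50,90]),cv2.minAreaRect(p[:,:2].astype(np.float32)))
E
```

```text
z hist (array([1175,  514,   72,  394,   43,  110,  109,  125,  228,  120,  303,
        627,  416,  146,  133,  131,  140,  435,  148,    0,    0,    0,
          0,    0,    0,    0]), array([-10,   0,  10,  20,  30,  40,  50,  60,  70,  80,  90, 100, 110,
       120, 130, 140, 150, 160, 170, 180, 190, 200, 210, 220, 230, 240,
       250]))
z hist (array([423, 351,  61,  77,  47,  46, 618, 368,   0,   0,   0,  11,  19,
        20,  21,  20, 163,   0,   0,   0,   0,   0,   0,   0,   0,   0]), array([-10,   0,  10,  20,  30,  40,  50,  60,  70,  80,  90, 100, 110,
       120, 130, 140, 150, 160, 170, 180, 190, 200, 210, 220, 230, 240,
       250]))
184 [0, 1, 0, 0, 1, 0, -3, -3, -1, -2, 0, 0, 1, 0, -1, 1, 42, 72, 73]
188 [-3, -2, 0, -2, -2, -1, -3, -2, 0, -2, 0, 0, 0, 0, 0, -1, 39, 37, 41]
192 [-2, 160, 157, 158, 157, 165, 170, 168, 169, 168, 168, 167, 168, 170, 167, 1, 39, 22, 23]
196 [0, 165, 113, 115, 118, 118, 120, 123, 124, 129, 129, 130, 134, 135, 137, 115, 39, 19, 19]
200 [0, 169, 110, 113, 113, 115, 101, 99, 100, 104, 105, 104, 103, 98, 92, 88, 92, 93, 90]
204 [0, 169, 114, 1
[... 1544 characters left out ...]
79087 156.37546926] ((512.5198364257812, 211.3793182373047), (23.655303955078125, 24.74897003173828), 18.13944435119629)
side 50 707 [532.2539187  224.61003425  59.41358451] [53.88739365 60.15512002 62.36513408] ((568.1259765625, 251.27032470703125), (207.74632263183594, 142.892578125), 11.52928638458252)
side 100 193 [509.01397179 201.53406538 126.74859206] [108.05659472 127.12839003 145.13132145] ((511.75823974609375, 207.9694061279297), (25.582782745361328, 26.614648818969727), 18.79273223876953)
side 140 109 [510.19277267 204.06918262 151.2668139 ] [143.49059894 153.10229272 156.89412856] ((512.0681762695312, 207.9207000732422), (27.06283187866211, 25.077730178833008), 12.46824836730957)
```

View pics/crop.png

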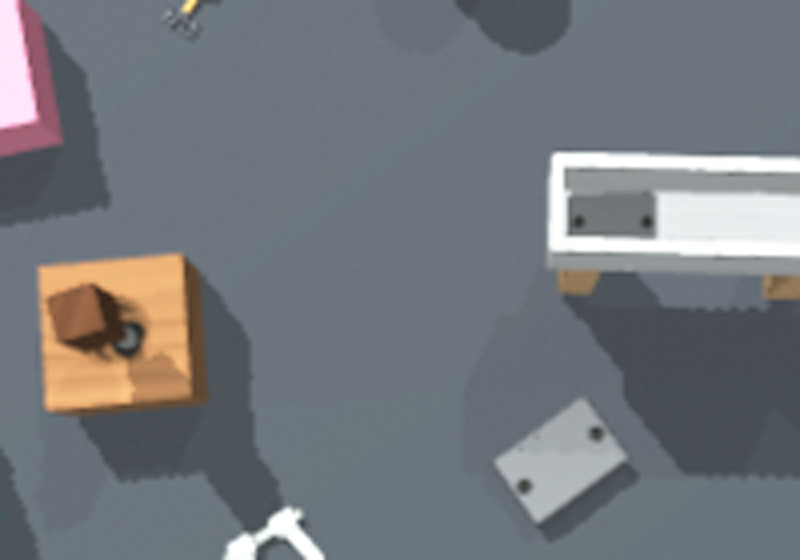

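The crop confirms it: the slab in the bay is clearly smaller than the loose one on the slate, and the picker stands in the brown holder. Next I'll refine the bay axis and the handle yaw, then grasp the handle.

```bash
python3 - <<'E'
from h import *
import pickle
T=pickle.load(open("top0.pkl","rb"));S=pickle.load(open("side0.pkl","rb"))
for nm,s in(("top",T),("side",S)):
    A=pts(s)
    m=(A[...,2]>164)&(A[...,2]<175)&(A[...,0]>500)&(A[...,0]<640)&(A[...,1]<30)&(A[...,1]>-190)
    p=A[m][:,:2].astype(np.float32);r=cv2.minAreaRect(p);print(nm,len(p),r)
    far=p[p[:,0]>565];near=p[p[:,0]<565]
    for q in(near,far): print(np.polyfit(q[:,1],q[:,0],1),np.percentile(q[:,0],[10,50,90]),np.percentile(q[:,1],[1,99]))
P=pts(T)
g=T["img"].max(2);m=(g<110)&(P[...,2]>108)&(P[...,2]<122)&(P[...,0]>530)&(P[...,0]<600)&(P[...,1]<0)&(P[...,1]>-80)
print("sinker",m.sum(),P[m].mean(0),cv2.minAreaRect(P[m][:,:2].astype(np.float32)))
m=(P[...,2]>92)&(P[...,2]<107)&(P[...,0]>555)&(P[...,0]<600)&(P[...,1]<-55)&(P[...,1]>-200)
q=P[m]
for y in range(-60,-185,-10):
    k=abs(q[:,1]-y)<5; print(y,k.sum(),np.median(q[k],0).round(1) if k.any() else'')
for nm,s,b in(("top",T,(205,255,210,255)),("side",S,(245,295,155,225))):
    u0,u1,v0,v1=b;a=pts(s)[v0:v1,u0:u1].reshape(-1,3);p=a[(a[:,2]>149)&(a[:,2]<162)]
    print(nm,len(p),cv2.minAreaRect(p[:,:2].astype(np.float32)),p.mean(0))
E
```

```text
top 572 ((565.1557006835938, -88.55677032470703), (153.5965576171875, 46.442115783691406), 89.14328002929688)
[4.57697593e-02 5.49645775e+02] [542.54611816 545.0645752  548.2717041 ] [-162.77682373  -11.94522926]
[-1.81659603e-02  5.82205981e+02] [581.56577148 584.22924805 587.29199219] [-164.01972656  -11.95385571]
side 498 ((563.9140625, -91.64006042480469), (156.10743713378906, 46.49030685424805), 89.40547180175781)
[4.83814142e-02 5.49188644e+02] [541.58642578 543.6227417  547.99693604] [-168.05920349  -15.22446236]
[-2.67479917e-02  5.80035392e+02] [580.42717285 583.09851074 585.96207275] [-169.0724884  -14.6165649]
sinker 23 [566.31427263 -41.91263605 113.69406399] ((565.366943359375, -42.00920486450195), (8.740720748901367, 39.85928726196289), 4.498294353485107)
-60 4 [583.1 -59.8 100.6]
-70 45 [571.5 -71.1  99.4]
-80 66 [570.9 -79.2 100.5]
-90 64 [571.2 -89.3 100.8]
-100 65 [571.5 -99.3 101.6]
-110 64 [ 570.9 -109.2  102.8]
-120 64 [ 570.4 -119.4  103. ]
-130 55 [ 571.5 -129.5  102.3]
-140 58 [ 569.9 -139.4  101.5]
-150 65 [ 569.8 -149.6  100.3]
-160 65 [ 570.2 -160.   100.2]
-170 53 [ 572.7 -170.2   96.3]
-180 8 [ 582.9 -177.6   99.3]
top 165 ((512.523681640625, 211.49415588378906), (23.640260696411133, 24.519132614135742), 17.894603729248047) [512.30375477 210.82188154 154.28007389]
side 72 ((512.3947143554688, 207.99290466308594), (26.39395523071289, 25.077730178833008), 12.468250274658203) [510.27249114 205.94255047 154.58456404]
```

```bash
cat >> h.py <<'E'
def down(a):  # closing axis at angle a (deg) in the world
    a=np.radians(a);y=np.array([np.cos(a),np.sin(a),0]);z=np.array([0,0,-1.]);return np.stack([np.cross(y,z),y,z],1)
E
python3 - <<'E'
from h import *
R=down(106)
movep([512.5,209.8,225],R)
move_l([512.5,209.8,134],R,100)
move_gripper(5,20);dwell(.2)
s=state();print(s["time_s"],s["grip_width"],s["finger_force"],s["contact_force"],s["torque"],s["eef_pos"])
move_gripper(5,70)
s=state();print(s["time_s"],s["grip_width"],s["finger_force"],s["contact_force"],s["torque"])
move_l([512.5,209.8,200],R,60);dwell(.3)
s=state();print(s["time_s"],s["grip_width"],s["finger_force"],s["contact_force"],s["torque"],s["eef_pos"])
for n in("side","top"):
    c=snapshot(n);import pickle;pickle.dump(c,open(n+"1.pkl","wb"));cv2.imwrite(f"pics/{n}1.png",c["img"])
b=cv2.imread("pics/side1.png")[60:240,180:360];t=cv2.imread("pics/top1.png")[150:330,150:330]
cv2.imwrite("pics/p1.png",cv2.resize(np.hstack([b,t]),None,fx=2.2,fy=2.2))
E
```

```text
3.725 23.725216403690535 26.21475577354431 [-0.03057535 -0.49913575  2.76455616] [-0.14769206  0.02530006  0.0465429 ] [512.64645846 209.76165176 134.25403979]
3.9417 23.252961663436864 68.59947681427002 [-0.40167418 -0.96925178  3.68981894] [-0.18882032 -0.0190088   0.02349247]
5.4917 23.130126632605904 68.45982313156128 [-0.38884905  0.75700979  0.02296744] [-0.03414822 -0.03285632  0.03379079] [512.36445535 209.77823404 199.74231059]
```

View pics/p1.png

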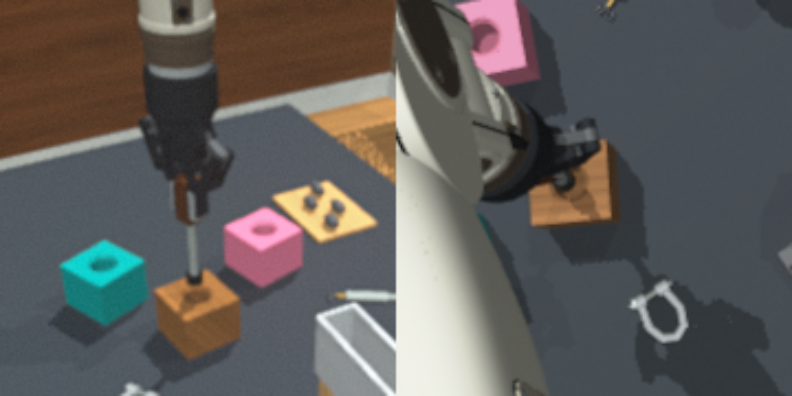

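The picker is held upright, with its foot clear above the brown holder (left half, about (195,278)). Next I'll carry it over the sinker and feel downward for contact.

```bash
python3 - <<'E'
from h import *
import pickle
R=down(89.2)
move_l([512.5,209.8,310],down(106),150)
movep([565.4,-42,310],R)
move_l([565.4,-42,245],R,80);dwell(.4)
fs=[state()["contact_force"] for _ in range(3)];f0=np.mean(fs,0);print(f0,state()["time_s"],state()["eef_pos"])
for n in("side","top"):
    c=snapshot(n);cv2.imwrite(f"pics/{n}2.png",c["img"])
a=cv2.imread("pics/side2.png")[130:310,260:440];t=cv2.imread("pics/top2.png")[120:300,280:460]
cv2.imwrite("pics/p2.png",cv2.resize(np.hstack([a,t]),None,fx=2.2,fy=2.2))
z=245
while z>228:
    z-=1 if z>237 else .4
    move_l([565.4,-42,z],R,20)
    s=state();f=s["contact_force"]-f0
    if z<237: print(round(z,1),s["eef_pos"].round(2),f.round(2),round(s["time_s"],2))
    if f[2]>5: break
np.save("f0.npy",f0);np.save("z.npy",z)
E
```

```text
[ 0.63150264  0.24896192 -1.65007499] 8.8417 [565.47953764 -42.05308836 245.22118301]
236.6 [565.37 -41.98 236.57] [-0.79 -0.84  0.46] 11.19
236.2 [565.4  -42.   236.15] [-0.03 -0.32 -0.01] 11.44
235.8 [565.38 -42.   235.76] [-0.39 -0.33  0.26] 11.69
235.4 [565.39 -41.98 235.38] [-0.31 -0.2   0.48] 11.94
235.0 [565.39 -41.97 234.97] [-0.02 -0.28  1.48] 12.19
234.6 [565.38 -42.   234.56] [-0.67  0.48  0.8 ] 12.44
234.2 [565.38 -42.01 234.18] [-0.72  0.12  0.66] 12.69
233.8 [565.4  -41.98 233.78] [-1.05 -0.99  0.53] 12.94
233.4 [565.44 -42.   233.72] [-1.5   0.19  2.97] 13.19
233.0 [565.5  -42.02 233.69] [-2.68  0.1   7.15] 13.44
```

View pics/p2.png

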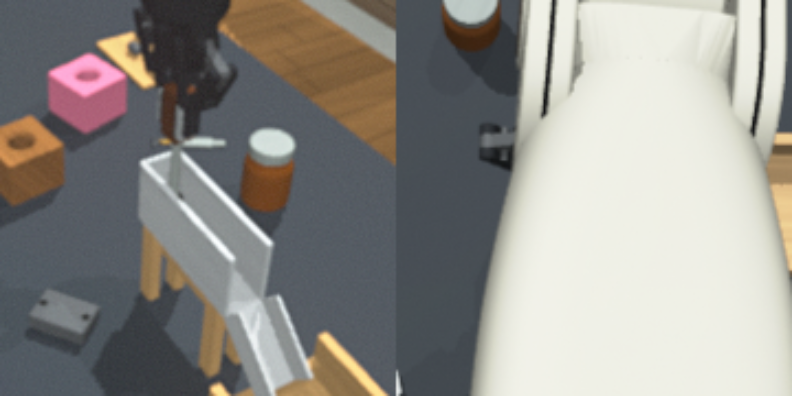

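Contact is at TCP z ≈ 233.7 and the commanded stiffness is about 10 N/mm. The picture shows the foot inside the bay's closed end, at about (180,195) in the left half. Now I'll drag with closed-loop force.

```bash
cat >> h.py <<'E'
def drag(y,z,y1,f0,R,ft=9,st=2.0):
    sl=0;i=0;adv=False
    while True:
        s=state();f=s["contact_force"]-f0
        if i%4==0 or f[2]>14 or f[2]<5: print(round(y,1),round(z,2),s["eef_pos"].round(2),f.round(1),round(s["time_s"],1))
        if y<=y1 or i>120: return y,z
        e=f[2]-ft;dz=float(np.clip(.06*e,-.4,.6))
        if adv: sl=np.clip(sl+.025*e,-.5,.5)
        adv=5<f[2]<14
        if adv: y-=st;dz+=sl
        z+=dz;i+=1
        move_l([565.4+.015*(y+42),y,z],R,20)
E
python3 - <<'E'
from h import *
f0=np.load("f0.npy");z=float(np.load("z.npy"));R=down(89.2)
y,z=drag(-42,z,-150,f0,R)
np.save("yz.npy",[y,z])
c=snapshot("side");cv2.imwrite("pics/p3.png",cv2.resize(c["img"][150:350,270:470],None,fx=3,fy=3))
E
```

```text
-42 233.0 [565.5  -42.02 233.69] [-2.7  0.1  7.1] 13.4
-50.0 232.28 [566.41 -49.06 233.65] [-0.4  2.5  7.8] 14.4
-58.0 231.71 [566.85 -56.6  233.95] [-0.4  4.5 10.6] 15.4
-66.0 232.09 [566.79 -64.68 234.33] [ 0.1  3.7 10.4] 16.4
-74.0 232.86 [566.44 -72.86 234.74] [-0.7  3.5  9.7] 17.4
-82.0 233.5 [566.2  -80.96 235.14] [-1.1  3.8  9.2] 18.4
-90.0 233.97 [566.04 -88.93 235.6 ] [-0.2  2.3  8.6] 19.4
-98.0 234.39 [566.01 -96.72 236.18] [-1.4  4.4  8.9] 20.4
-106.0 234.91 [ 565.94 -104.71  236.85] [-1.2  3.5  9.8] 21.4
-114.0 235.87 [ 565.69 -113.28  237.52] [0.1 2.1 8.8] 22.4
-122.0 236.3 [ 565.36 -121.33  237.57] [-0.2  3.   8.2] 23.4
-130.0 236.33 [ 565.18 -129.7   237.54] [-0.1  0.5  7.6] 24.4
-138.0 235.45 [ 565.14 -137.65  236.87] [-0.8  0.9  8.4] 25.4
-146.0 234.59 [ 565.15 -145.66  236.17] [-1.6  0.6  8.5] 26.4
```

View pics/p3.png

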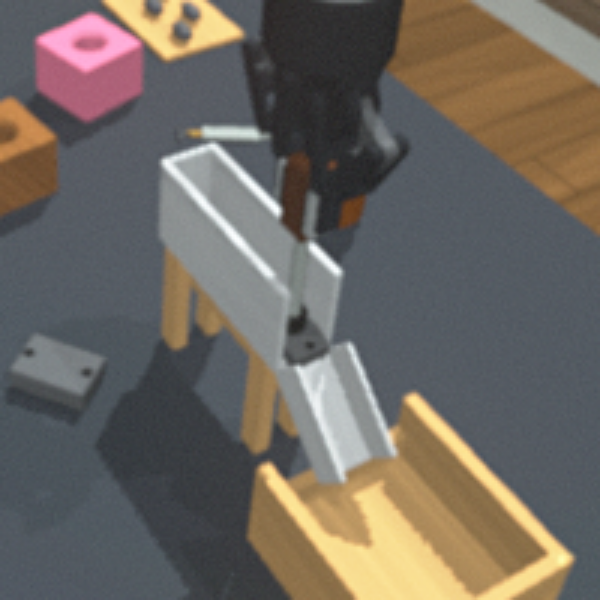

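The sinker is under the foot with its nose just over the lip, at about (305,350). I'll carry it on over and stop when the force drops as it tips.

```bash
python3 - <<'E'
from h import *
f0=np.load("f0.npy");y,z=np.load("yz.npy");R=down(89.2);z0=z
while y>-176:
    f=state()["contact_force"]-f0;print(round(y,1),round(z,2),f.round(1))
    if f[2]<4 and y<-160: break
    if f[2]<14: y-=2
    z+=float(np.clip(.06*(f[2]-8),-.3,.6))
    move_l([565.4+.015*(y+42),y,z],R,20)
np.save("yz.npy",[y,z])
print(state()["eef_pos"],state()["time_s"])
move_l([565.4+.015*(y+42),y,z+30],R,60);dwell(.8)
print(state()["contact_force"]-f0,state()["time_s"])
c=snapshot("side");cv2.imwrite("pics/p4.png",cv2.resize(c["img"][180:390,290:490],None,fx=2.5,fy=2.5))
E
```

```text
-150.0 234.04 [-0.7  1.4  8.8]
-152.0 234.09 [-0.7  1.6  8.3]
-154.0 234.11 [-1.7  1.7  8.7]
-156.0 234.15 [-1.1  1.2  6.7]
-158.0 234.08 [-0.9  0.7  6.9]
-160.0 234.01 [-0.6  1.   7.3]
-162.0 233.97 [-0.4  0.8  6.4]
-164.0 233.87 [-0.9  0.7  7.4]
-166.0 233.84 [0.4 0.8 6.3]
-168.0 233.74 [0.2 0.5 6.5]
-170.0 233.64 [-0.9  1.5  6.5]
-172.0 233.55 [-0.4  0.9  6.5]
-174.0 233.46 [ 0.2 -0.1  7.9]
[ 563.92279939 -177.33995153  234.25058753] 30.2417
[-1.75004457 -0.40938816  0.64224654] 31.6917
```

View pics/p4.png

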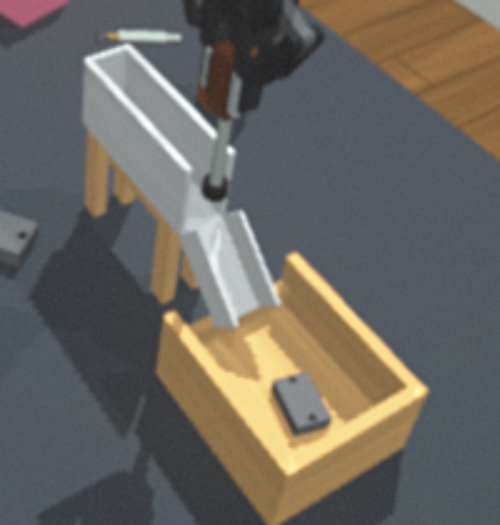

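The sinker lies in the pine bin at about (300,403). Now I'll go back over the holder in the same pose as the first lift and compare the foot's pixel position with side1, to detect any slip in the grip.

```bash
python3 - <<'E'
from h import *
import pickle
p=state()["eef_pos"];R=down(89.2)
move_l([p[0],p[1],315],R,120)
movep([512.5,209.8,310],down(106))
move_l([512.5,209.8,200],down(106),100);dwell(.3)
print(state()["eef_pos"],state()["time_s"],state()["grip_width"])
A=pickle.load(open("side1.pkl","rb"));c=snapshot("side")
cv2.imwrite("pics/p5.png",cv2.resize(np.hstack([x[110:230,210:310] for x in(A["img"],c["img"])]),None,fx=4,fy=4))
for u0,u1,v0,v1 in((259,278,177,191),(262,276,150,175)):
    r=cv2.matchTemplate(c["img"][v0-15:v1+15,u0-15:u1+15],A["img"][v0:v1,u0:u1],cv2.TM_CCOEFF_NORMED)
    _,m,_,l=cv2.minMaxLoc(r);print(m,np.array(l)-15)
E
```

```text
[512.66775511 209.90799255 200.38059518] 35.325 23.389158392418892
0.9853194952011108 [0 0]
0.9839917421340942 [0 0]
```

View pics/p5.png

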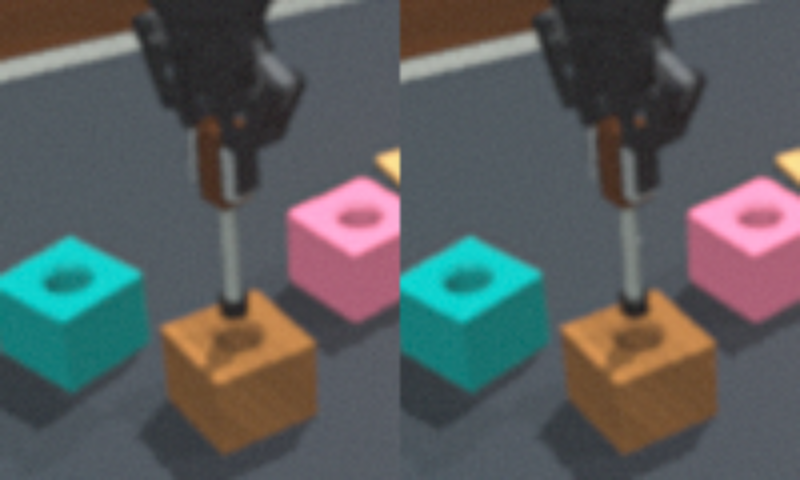

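The foot is in the same place as at the first lift, (232,303) against (632,303) in the paired crops, so it hasn't slipped. I'll lower it with force guarding, release and retreat.

```bash
python3 - <<'E'
from h import *
R=down(106);f0=state()["contact_force"]
for z in list(range(190,140,-10))+list(np.arange(140,132.9,-1)):
    move_l([512.5,209.8,float(z)],R,60);f=state()["contact_force"]-f0
    if np.abs(f).max()>4: print(z,f.round(1)); break
print(z,f.round(1),state()["eef_pos"])
assert z<137
move_gripper(50);dwell(.3)
move_l([512.5,209.8,250],R,100);move_l([430,209.8,300],R,150);dwell(.5)
c=snapshot("side");A=pts(c)[155:225,245:295].reshape(-1,3);p=A[A[:,2]>149]
p=p[p[:,2]<162];print(len(p),cv2.minAreaRect(p[:,:2].astype(np.float32)),np.percentile(p[:,2],[50,95]),state()["time_s"])
cv2.imwrite("pics/p6.png",cv2.resize(c["img"][120:380,210:470],None,fx=2.3,fy=2.3))
E
```

```text
133.0 [-1.8 -0.4  8.6]
133.0 [-1.8 -0.4  8.6] [512.76913705 209.91149105 134.30101142]
74 ((511.6251220703125, 209.5849151611328), (24.628612518310547, 27.215667724609375), 12.162210464477539) [155.20945283 157.23263722] 42.3583
```

View pics/p6.png

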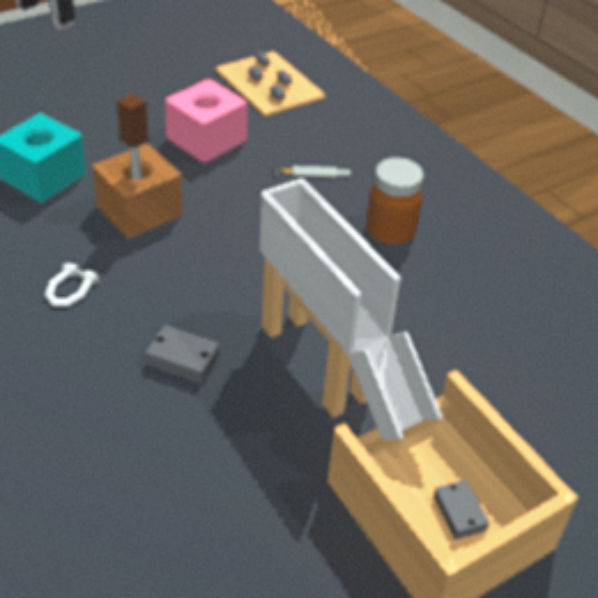

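The picker stands upright in its brown holder (132,120), the sinker is in the bin (462,508), and the jar, shackle and spinner haven't moved.

```bash
python3 -c "
from rig import *
print(hand_in())"
```

```text
the job is handed in; nothing more can be done
None
```

I handed the job in at about 42 s on the robot's clock: the sinker is in the pine bin, the picker stands in its holder, and the jar, shackle and spinner look unmoved; `hand_in()` gave no verdict.

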